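# Press a terminal block home with the bench hand press

### The job

Slide the circuit board, terminal-block end first, into the nest of the blue hand press, flat and up to the end stop, and let go of it. Then press the knob down until the plunger is hard against its stop and hold it there for a second with about 20 N, never more than 30 N, so that the orange terminal block is seated flush, and let the plunger come back up. Press the block only with the plunger, leave the board in the nest, and do not disturb the other things on the bench.

Things in the scene. Friction and masses are not known exactly. Their poses are not given: they have to be found in the camera images.
- press: blue hand press, fixed. Origin: centre of its base plate's underside; x from the nest's open mouth to the column, z up. Base 16 mm thick, x -90 to 135 mm, 104 mm wide. Head over the nest: 50 mm wide, x 28 to 128 mm, z 79 to 115 mm (column top 128). Nest on the base: see nest_mouth, nest_end. A board fully home has its origin at x = 0, y = 0, z = 16 mm here
- nest_mouth (a point): centre of the nest floor at its open front end; x = -75 mm, z = 16 mm in the press's frame. Aluminium side rails 75 mm apart, x -60 to 75 mm, about 9 mm high above the floor, their upper part flared outwards; 20 mm flared lead-ins in front of them
- nest_end (a point): foot of the face of the nest's end stop (8 mm high, full width): x = 75 mm, y = 0, z = 16 mm in the press's frame
- plunger_axis (a point): where the plunger's axis leaves the top of the head: x = 50 mm, y = 0, z = 115 mm in the press's frame. Above it the plunger's black round knob, 44 mm across, 18 mm high, flat top. The knob is locked on its spindle at a different height in each set-up, its top 170 to 186 mm above the bench with the plunger up; this is not measured: find it by touch or sight
- plunger (a joint): stroke of the sprung plunger, m: 0 up, grows as it is pressed down, 0.026 hard against its stop. Its 22 mm foot is 68 mm above the bench when up, 42 mm at the stop. Spring: about 2.5 N at the top, 7.7 N at the stop; the terminal block's pins add about 4 N over the last 6 mm; at the stop it is rigid. Springs back up by itself
- board: green board on a black carrier 150 x 70 x 8 mm, loose, about 0.25 kg. Origin: centre of the carrier's underside; board top 10 mm above it. Grip the grey transformer: centred at x = -45 mm, y = 0, 36 (x) x 30 (y) mm, from 10 to 40 mm above the underside; across its 30 mm. The +x end, with the orange terminal block at x = 50 mm, goes into the nest first. Other parts up to 17 mm high
- terminal: orange terminal block 14 (x) x 48 (y) x 16 (z) mm on the board, axes as the board's. Origin: centre of its underside, x = 50 mm, y = 0 in the board's frame. It starts about 6 mm proud on its press-fit pins (underside 16 mm above the carrier's underside); flush it is at 10 mm. The pins hold it by friction where it is left
- screwdriver: loose screwdriver lying on the mat between the board and the press; bystander
- jar: small jar, 40 mm across, 55 mm high; origin at the centre of its underside; bystander
- reel: blue reel, 54 mm across, 40 mm high, standing on its flange; origin at the centre of its underside; bystander
- meter: yellow hand multimeter lying flat, 150 x 78 x 34 mm; origin at the centre of its underside; bystander
- bin: blue open parts bin 100 x 75 x 40 mm; origin at the centre of its underside; bystander
- spare_block: small loose orange terminal block 14 x 32 x 18 mm lying on the mat; bystander, not the one to be pressed
Things that resemble listed ones, but are neither listed nor needed, are in the scene too. There is more than one size of the board; the job needs the larger.

How it is judged:
On the way, in this order (a step that is already met when the one before it is completed fails the run):
1. the board lies flat in the nest up to the end stop, let go of, its terminal block still proud, the plunger up (x of board in the frame of press between -0.005 and 0.003 m and y of board in the frame of press between -0.0045 and 0.0045 m and z of board in the frame of press below 0.0185 m and angle between the x axis of board and the x axis of press, either way round below 0.06 rad and angle between board's own z axis and vertical below 0.04 rad and z of terminal in the frame of board above 0.0135 m and value of joint plunger below 0.003 m and contact force between the fingers and board below 0.5 N), for 0.2 s.
2. with the board in the nest, the plunger is held against its stop (within 1 mm) for 0.3 s with more than 15 N (x of board in the frame of press between -0.005 and 0.003 m and y of board in the frame of press between -0.0045 and 0.0045 m and z of board in the frame of press below 0.0185 m and angle between the x axis of board and the x axis of press, either way round below 0.06 rad and angle between board's own z axis and vertical below 0.04 rad and value of joint plunger above 0.025 m and contact force between any of the fingers, the arm and press above 15 N), for 0.3 s.
At the end, for the whole second after the job is handed in: The board lies still and flat in the nest (floor height within 2.5 mm, at most 5 mm short of the end stop, within 4.5 mm sideways, 0.06 rad of square), its terminal block is seated (underside no more than 1.2 mm above the board), the plunger is back up (within 3 mm), and the robot has let go (x of board in the frame of press between -0.005 and 0.003 m and y of board in the frame of press between -0.0045 and 0.0045 m and z of board in the frame of press below 0.0185 m and angle between the x axis of board and the x axis of press, either way round below 0.06 rad and angle between board's own z axis and vertical below 0.04 rad and z of terminal in the frame of board below 0.0112 m and value of joint plunger below 0.003 m and linear speed of board below 0.01 m/s); the robot touches nothing.
It fails at once if the robot presses on the press (knob, plunger or frame) with more than 32 N (contact force between any of the fingers, the arm and press above 32 N).
It fails at once if the robot presses the terminal block itself with more than 2 N (contact force between any of the fingers, the arm and terminal above 2 N).
It fails at once if a bystander is moved more than 20 mm (distance of any of screwdriver, jar, reel, meter, bin, spare_block from where it was at the start of the episode above 0.02 m).
It also fails if it takes over 61 s, if anything falls off the work surface, if the arm or the gripper's body presses on something with over 40 N, if the wrist force passes 120 N, or if a joint passes its speed limit or range.

### The arm

A 6-joint arm with a two-finger parallel gripper is mounted at the origin on the work surface. World frame = base frame: x ahead of the robot, y to its left, z up, the work surface at z = 0. Lengths are in m, angles in rad, forces in N, time in s.
With the tool pointing down it reaches from about 0.25 to 0.725 m from the base axis. Payload 4 kg.
Tool frame: the origin (TCP) lies at the centre of the arm's flange, where the gripper is bolted on; the fingertips stand 173 mm ahead of it and the grasp point (between the pads) lies 155 mm ahead of it (ctrl.pinch_z is the distance from the TCP to the grasp point, in m); z points along the fingers, y is the line along which they close (so a half turn about z gives the same grasp; the last joint's range is limited). The gripper opens to 85 mm and grips with 20 to 120 N. Pads are 22 mm wide; open, the fingers measure 114 mm over their backs; the gripper's body (76 mm by 85 mm) begins 54 mm behind the grasp point. The pads swing forward as they close: fully open they stand 13 mm farther back than shut.
Start: joints at [1.116, 0.241, 0.005, 1.335, 0, 1.571], TCP at [0.22, 0.449, 0.405] pointing down, gripper open.
Joint ranges: [-2.72, 2.72], [-1.05, 1.87], [-1.09, 1.28], [-1.99, 2.15], [-1.42, 1.44], [-3.14, 3.14]. Speed limits (rad/s): [2.79, 2.79, 3.14, 3.14, 3.14, 3.14].

### API

Orientations are given as a unit quaternion [w, x, y, z].
In Python, from workcell import ctrl, camera, masks_of, pinpoint gives the robot as it stands.
- The arm moves only by the shell command python3 -m inch 'ROWS' [FORCE]. ROWS is JSON, a list of rows, each a list of 7 numbers: the shift along the tool's x, y, z in m, then the turn, a rotation vector about the tool's x, y, z in degrees, then the finger opening in m, from 0 to 0.0854. A call has 1 to 20 rows; each row shifts and turns the commanded pose from where the row before left it, along the tool's axes as they then stand; what a row does not reach is not made up. A row lasts 1/12 s, in which the tool goes at most 41.7 mm and 7.16 degrees, less where a joint would pass 70% of its speed; a pose out of reach is approached as far as the arm can. A call with a gripper value outside its range is refused whole. The fingers move at their own pace and stop on an object; FORCE is the grip in N (left out, the last holds). Time passes only in rows, so rows that do not move let the fingers close. It gives the time, the measured TCP pose, the force, the opening and the grip force at its end, in the units of the state.
- ctrl.observe(): the state, without advancing time (a new reading comes with each control period).
- camera(name): name is "side" or "top" or "wrist"; returns a dict with "frame" (400x640x3 uint8, red, green, blue), "range_z" (400x640 float32, m along the optical axis (not along the pixel's ray), 0 where there is no reading), "intrinsics" (3x3 intrinsics, pixels), "cam_to_world" (4x4, takes a point from camera to world coordinates); the wrist camera has in their place "mount" (4x4, takes a point from camera to tool coordinates, whose origin is the TCP and whose axes are the flange's). Camera axes: x right, y down, z forward; pixel columns grow to the right and rows downward; lengths in m; the calibration is good to about 2 mm. A picture is of the moment at which its call begins: read the wrist's pose just before it.
- ctrl.finish_job(): hands the job in; it is judged then, once.
Trained networks look in a picture, given as the dict that the camera call returned (one of the last four; its "shot" number tells which), for a name from the list of things; names that differ only in an ending like _2 or _b are one class to them, and where a whole thing is asked for, a point or a joint stands for the part that bears it (a point fixed in the world has none). Each returns a list of dicts, best first, with "confidence" (0 to 1); they miss things now and then, are a little off and sometimes report something else, mostly with a low value. They report only what shows in the picture. A call takes as long as a camera call. They do not tell look-alikes from the thing itself.
- masks_of(label, picture): "pixels" (400x640 bool, what is visible of it) and "xy" ([column, row] in pixels, amid what is visible of it).
- pinpoint(label, picture): "xy" ([column, row] in pixels: a listed point, or the origin of a listed thing).
The state is a dict: "clock": time; "qpos": joint angles; "qvel": joint speeds; "joint_torque": joint torques, N m; "position": TCP position; "tool_rot": TCP orientation; "wrist_force": force on the tool from outside, world axes, zero at the start; "torque": the same for the moment, N m; "finger_gap": finger opening in m; "finger_force": force on a finger pad.
Only numpy, scipy, OpenCV 4.12 (cv2) and the standard library are available. Lean on these libraries where they do the work, as an engineer would, in place of code of your own. Each camera call takes 0.05 s, during which the arm holds its last target. There are 200 camera calls.

## Working session

There is one attempt and no reset: what is moved stays moved. The work goes in short steps, Python scripts to look and compute and a shell command to move; the robot and the scene stay as the last step left them, time stands still between calls to the robot, and variables do not carry over. Pictures are saved under pics/ and viewed, at most 10 in all, crops included, and the job is handed in when it is done.

```bash
ls; mkdir -p pics; cat > h.py <<'E'
import numpy as np, cv2
from workcell import ctrl, camera, masks_of, pinpoint
from scipy.spatial.transform import Rotation as R
def T(p):
    if 'cam_to_world' in p: return np.array(p['cam_to_world'])
    s=p['state']; M=np.eye(4); q=s['tool_rot']; M[:3,:3]=R.from_quat([q[1],q[2],q[3],q[0]]).as_matrix(); M[:3,3]=s['position']
    return M@np.array(p['mount'])
def cam(n):
    s=ctrl.observe(); p=camera(n); p['state']=s; return p
def cloud(p):
    K=np.array(p['intrinsics']); z=p['range_z']; v,u=np.indices(z.shape)
    P=np.stack([(u-K[0,2])/K[0,0]*z,(v-K[1,2])/K[1,1]*z,z],-1); M=T(p)
    W=P@M[:3,:3].T+M[:3,3]; W[z==0]=np.nan; return W
def ray(p,xy,h):
    K=np.array(p['intrinsics']); M=T(p); d=M[:3,:3]@np.array([(xy[0]-K[0,2])/K[0,0],(xy[1]-K[1,2])/K[1,1],1]); o=M[:3,3]
    return o+d*(h-o[2])/d[2]
def save(n,p): cv2.imwrite('pics/'+n,p['frame'][:,:,::-1])
E
python3 - <<'E'
from h import *
s=ctrl.observe(); print(s['position'],s['tool_rot'],s['clock'])
for n in ['top','side']:
    p=cam(n); save(n+'0.png',p); W=cloud(p)
    print(n,T(p).round(3).tolist())
    for l in ['press','nest_mouth','nest_end','plunger_axis','board','terminal','screwdriver','jar','reel','meter','bin','spare_block']:
        for d in pinpoint(l,p)[:3]:
            x,y=np.round(d['xy']).astype(int); print(l,d['xy'],round(d['confidence'],2),W[min(max(y,0),399),min(max(x,0),639)].round(3))
E
```

```text
pics
[0.21951778 0.44893368 0.40379962] [-2.36294105e-04  2.25450239e-01  9.74254105e-01 -1.03537858e-03] 0.0
top [[-0.028, -0.98, 0.197, 0.3], [-1.0, 0.028, -0.005, -0.003], [-0.001, -0.198, -0.98, 1.251], [0.0, 0.0, 0.0, 1.0]]
press [242.6, 198.2] 0.88 [0.55  0.203 0.017]
press [194.7, 244.6] 0.6 [0.427 0.32  0.042]
nest_mouth [238.7, 223.8] 0.61 [0.482 0.214 0.014]
nest_end [240.2, 172.1] 0.92 [0.597 0.195 0.113]
plunger_axis [231.4, 168.8] 0.66 [0.587 0.204 0.18 ]
board [391.8, 191.2] 0.87 [ 0.56  -0.193  0.009]
board [396.6, 253.8] 0.7 [ 0.392 -0.197  0.009]
terminal [234.2, 167.8] 0.69 [0.589 0.197 0.179]
terminal [382.8, 165.1] 0.56 [ 0.626 -0.17   0.031]
terminal [386.3, 253.5] 0.45 [ 0.392 -0.166  0.025]
screwdriver [323.0, 266.5] 0.58 [ 0.366 -0.004  0.024]
jar [318.5, 180.7] 0.79 [0.583 0.003 0.053]
reel [194.0, 245.8] 0.8 [0.425 0.323 0.039]
meter [478.0, 200.1] 0.79 [ 0.524 -0.411  0.038]
bin [242.0, 169.7] 0.71 [0.601 0.19  0.114]
bin [175.2, 192.5] 0.63 [0.575 0.388 0.003]
spare_block [319.6, 141.7] 0.51 [ 0.703 -0.005  0.004]
side [[0.653, -0.551, 0.52, 0.096], [-0.75
[... 217 characters left out ...]
05 0.2   0.118]
board [336.5, 317.7] 0.94 [ 0.384 -0.202  0.008]
board [384.4, 259.2] 0.72 [ 0.542 -0.204  0.04 ]
board [264.9, 137.3] 0.19 [0.596 0.205 0.121]
terminal [391.0, 236.9] 0.54 [ 0.618 -0.176  0.018]
terminal [322.4, 304.2] 0.48 [ 0.381 -0.167  0.025]
screwdriver [260.1, 272.8] 0.74 [ 0.359 -0.009 -0.001]
jar [330.3, 209.7] 0.88 [ 0.583 -0.022  0.025]
reel [191.8, 181.2] 0.75 [0.433 0.328 0.005]
meter [471.6, 334.4] 0.86 [ 0.512 -0.419  0.04 ]
bin [221.2, 147.6] 0.9 [0.556 0.35  0.03 ]
bin [328.3, 207.6] 0.47 [ 0.581 -0.017  0.03 ]
bin [190.0, 182.1] 0.45 [0.425 0.324 0.01 ]
spare_block [233.4, 188.1] 0.72 [0.482 0.217 0.017]
spare_block [359.0, 185.6] 0.58 [ 0.701 -0.023  0.019]
```

```bash
python3 - <<'E'
from h import *
import cv2
a=cv2.imread('pics/top0.png');cv2.imwrite('pics/topc.png',cv2.resize(a[110:310,130:530],None,fx=2,fy=2,interpolation=2))
b=cv2.imread('pics/side0.png');cv2.imwrite('pics/sidec.png',cv2.resize(b[100:400,150:550],None,fx=2,fy=2,interpolation=2))
E
```

```text
(no output)
```

View pics/topc.png

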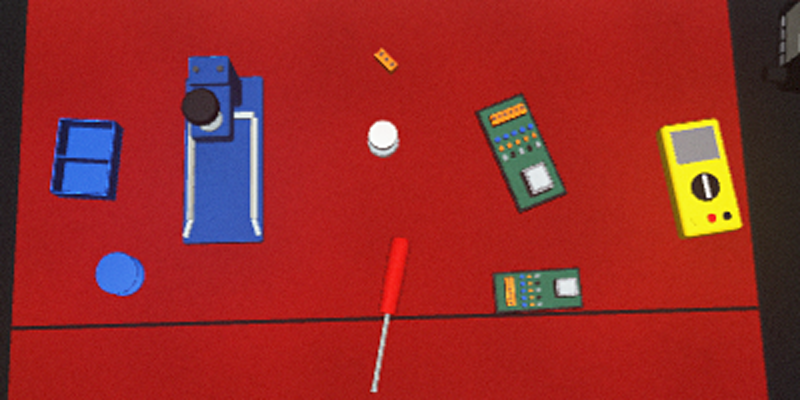

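View pics/sidec.png

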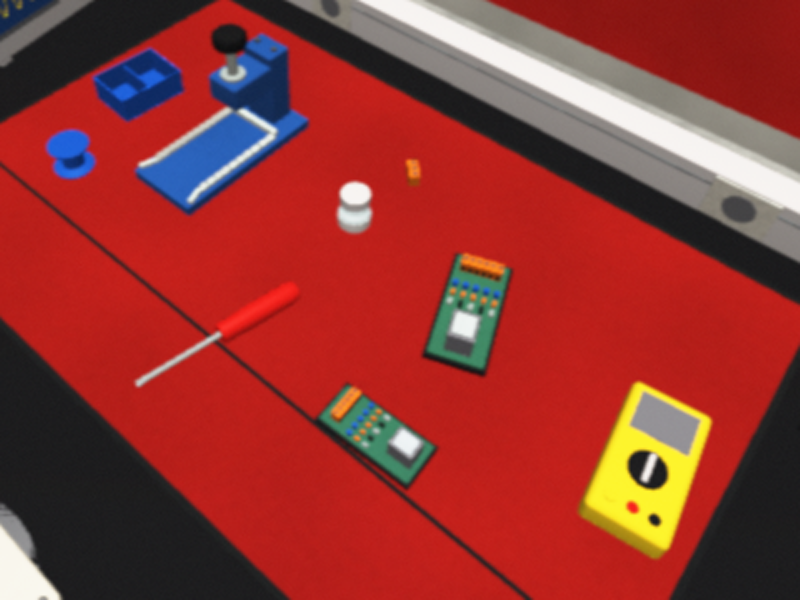

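The top view shows two board candidates, at pixels (391,191) and (397,254). The first is the larger: it is about twice as long as wide, roughly 150 mm, with its terminal at the far end. The second is clearly shorter. I'll measure both, and the press yaw.

```bash
cat >> h.py <<'E'
def rect(Q):
    (c,(w,h),a)=cv2.minAreaRect((Q[:,:2]*1000).astype(np.float32)); 
    return np.round(c,1),round(w,1),round(h,1),round(a,1)
E
python3 - <<'E'
from h import *
p=cam('top');W=cloud(p);s=cam('side');S=cloud(s)
for d in masks_of('board',p)[:3]:
    m=d['pixels'];Q=W[m];Q=Q[np.isfinite(Q[:,2])];print('board',d['xy'],d['confidence'],m.sum(),rect(Q))
    t=Q[Q[:,2]>.033]; print(' tall',len(t),t.mean(0).round(4) if len(t) else '', rect(t) if len(t)>5 else '')
    Q=Q[Q[:,2]<.018];print(' low',rect(Q))
for P,C in((p,W),(s,S)):
  hsv=cv2.cvtColor(P['frame'],cv2.COLOR_RGB2HSV); 
  reg=(C[...,0]>.4)&(C[...,0]<.75)&(C[...,1]>.12)&(C[...,1]<.28)
  blue=reg&(hsv[...,0]>95)&(hsv[...,0]<130)&(hsv[...,1]>120)
  Q=C[blue&(C[...,2]>.008)&(C[...,2]<.022)];print('base',len(Q),rect(Q),np.median(Q[:,2]))
  Q=C[reg&(C[...,2]>.105)&(C[...,2]<.121)];print('head',len(Q),rect(Q))
  Q=C[reg&(C[...,2]>.15)];print('knob',len(Q),rect(Q),np.percentile(Q[:,2],[50,80,95]))
  rail=reg&(hsv[...,1]<70)&(hsv[...,2]>140)&(C[...,2]<.04);Q=C[rail];print('rails',len(Q),rect(Q))
  for side in(Q[:,1]>.206,Q[:,1]<.206):
    q=Q[side&(Q[:,0]>.5)&(Q[:,0]<.61)]; 
    if len(q)>5: print('  ',np.polyfit(q[:,0]-.55,q[:,1],1).round(4),len(q))
E
```

```text
board [397.1, 254.9] 0.86 913 (array([ 390.3, -199.9]), 55.2, 113.9, 1.9)
 tall 18 [ 0.3921 -0.2346  0.0339] (array([ 391.9, -233.8]), 25.6, 20.2, 88.1)
 low (array([ 390.3, -199.9]), 55.2, 113.9, 1.9)
board [390.0, 186.9] 0.69 1498 (array([ 576.2, -190.1]), 154.8, 76.4, 20.1)
 tall 200 [ 0.5484 -0.198   0.0398] (array([ 571.3, -190. ]), 119.0, 42.2, 19.7)
 low (array([ 576.2, -190.1]), 154.8, 76.4, 20.1)
base 1881 (array([575.4, 208.6]), 102.7, 223.0, 89.9) 0.01599912592732644
head 312 (array([630.6, 207.4]), 99.7, 49.8, 1.1)
knob 285 (array([602.9, 208.6]), 44.0, 41.3, 44.1) [0.17864971 0.1808578  0.18279252]
rails 416 (array([553.9, 209.4]), 165.7, 98.9, 0.1)
   [0.0067 0.249 ] 124
   [-0.0014  0.1665] 164
base 1566 (array([573.1, 205.4]), 104.2, 222.3, 90.0) 0.015635503780512316
head 420 (array([630.9, 206.2]), 51.9, 101.2, 89.8)
knob 230 (array([600.6, 204.8]), 39.7, 41.2, 44.8) [0.17821568 0.17968181 0.1805343 ]
rails 475 (array([555.9, 215.8]), 120.2, 173.0, 88.9)
   [0.0011 0.2483] 134
   [-0.0035  0.1652] 141
```

The measurements settle it: the board at (390,187) is 155 x 76 mm with a yaw of about 20°, so it is the larger one. The other is only 114 x 55 mm. I'll go above it and confirm with a wrist crop.

```bash
cat >> h.py <<'E'
def go(tgt,yaw=None):
    "tool-frame shift to world TCP target, and turn about tool z to bring tool y to yaw (deg); shift is in present axes"
    s=ctrl.observe(); q=s['tool_rot']; M=R.from_quat([q[1],q[2],q[3],q[0]]).as_matrix()
    y=np.degrees(np.arctan2(M[1,1],M[0,1])); print('t',round(s['clock'],2),'pos',np.round(s['position'],4),'yaw_y',round(y,2),'tilt',M[:2,2].round(4),'q',np.round(s['qpos'],2),'F',np.round(s['wrist_force'],1),'gap',round(s['finger_gap'],4))
    if tgt is not None: print('shift',(M.T@(np.array(tgt)-s['position'])).round(4),'turn z',None if yaw is None else round(y-yaw,2))
E
python3 -m inch '[[-0.0316,-0.0249,0,0,0,0,0.085],[-0.0316,-0.0249,0,0,0,0,0.085],[-0.0316,-0.0249,0,0,0,0,0.085],[-0.0316,-0.0249,0,0,0,0,0.085],[-0.0316,-0.0249,0,0,0,0,0.085],[-0.0316,-0.0249,0,0,0,0,0.085],[-0.0316,-0.0249,0,0,0,0,0.085],[-0.0316,-0.0249,0,0,0,0,0.085],[-0.0316,-0.0249,0,0,0,0,0.085],[-0.0316,-0.0249,0,0,0,0,0.085],[-0.0316,-0.0249,0,0,0,0,0.085],[-0.0316,-0.0249,0,0,0,0,0.085],[-0.0316,-0.0249,0,0,0,0,0.085],[-0.0316,-0.0249,0,0,0,0,0.085],[-0.0316,-0.0249,0,0,0,0,0.085],[-0.0316,-0.0249,0,0,0,0,0.085],[-0.0316,-0.0249,0,0,0,0,0.085],[-0.0316,-0.0249,0,0,0,0,0.085]]'
python3 -m inch '[[0,0,0,0,0,-6.6,0.085],[0,0,0.01,0,0,-6.6,0.085],[0,0,0.01,0,0,-6.6,0.085],[0,0,0.01,0,0,-6.6,0.085],[0,0,0.01,0,0,-6.6,0.085],[0,0,0.01,0,0,-6.6,0.085],[0,0,0,0,0,-6.6,0.085],[0,0,0,0,0,0,0.085],[0,0,0,0,0,0,0.085]]'
python3 - <<'E'
from h import *
p=cam('wrist');W=cloud(p)
cv2.imwrite('pics/w1.png',p['frame'][:,:,::-1])
for l in('board','terminal'):
  for d in pinpoint(l,p)[:2]: print(l,d)
for d in masks_of('board',p)[:1]:
    Q=W[d['pixels']];Q=Q[np.isfinite(Q[:,2])];print(rect(Q)); Q2=Q[(Q[:,2]<.013)&(Q[:,2]>.006)];print(rect(Q2))
g=(np.ptp(p['frame'].astype(int),axis=2)<40)&(W[...,2]>.036)&(W[...,2]<.045)
Q=W[g];Q=Q[np.hypot(Q[:,0]-.534,Q[:,1]+.205)<.04];print('xfm',len(Q),rect(Q),np.median(Q,0))
go((.534,-.205,.35),110)
E
```

```text
clock: 2.95
position: [0.5342, -0.2054, 0.4047]
tool_rot: [0.0, 0.226, 0.974, 0.0]
wrist_force: [0.6, 0.2, 0.6]
finger_gap: 0.0853
finger_force: 0.0
clock: 3.7
position: [0.5338, -0.2034, 0.3547]
tool_rot: [-0.0, -0.173, 0.985, 0.0]
wrist_force: [1.6, 0.2, 0.4]
finger_gap: 0.0849
finger_force: 0.0
board {'xy': [317.6, 210.2], 'confidence': 0.86}
board {'xy': [380.0, 21.9], 'confidence': 0.71}
terminal {'xy': [420.8, 31.9], 'confidence': 0.98}
terminal {'xy': [319.4, 258.8], 'confidence': 0.96}
(array([ 575.9, -186.8]), 155.9, 73.3, 20.3)
(array([ 574.4, -187.2]), 149.3, 69.5, 20.6)
xfm 1365 (array([ 532.3, -203. ]), 35.7, 29.7, 20.8) [ 0.53168126 -0.20300433  0.03830423]
t 3.9 pos [ 0.5339 -0.2034  0.3552] yaw_y 110.06 tilt [ 0.001  -0.0003] q [-0.36  0.41  0.11  1.27  0.   -0.71] F [0.4 0.1 0.8] gap 0.0849
shift [ 0.0004 -0.0016  0.0052] turn z 0.06
```

View pics/w1.png

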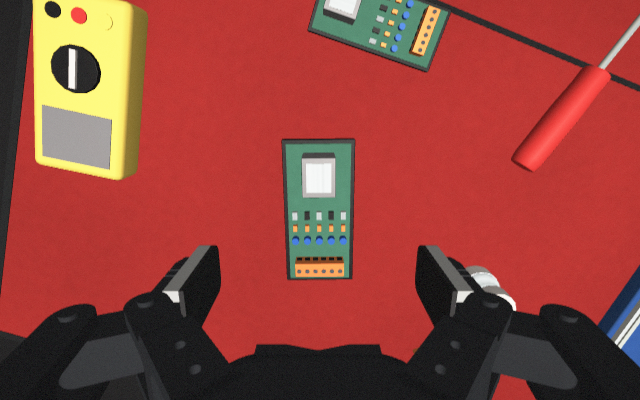

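The wrist view shows the target board at (318,210): grey transformer at (318,175), orange terminal at (319,268), measured 149 x 70 mm. The smaller look-alike sits at the top, around (380,22). The fingers straddle the transformer line, so I'll descend and grip.

```bash
python3 -m inch '[[0.0016,0.001,0.03,0,0,-0.6,0.085],[0,0,0.035,0,0,0,0.085],[0,0,0.035,0,0,0,0.085],[0,0,0.03,0,0,0,0.085],[0,0,0.02,0,0,0,0.085],[0,0,0.012,0,0,0,0.085],[0,0,0.005,0,0,0,0.085],[0,0,0,0,0,0,0.085],[0,0,0,0,0,0,0.025],[0,0,0,0,0,0,0.025],[0,0,0,0,0,0,0.025],[0,0,0,0,0,0,0.025],[0,0,0,0,0,0,0.025],[0,0,0,0,0,0,0.025],[0,0,0,0,0,0,0.025],[0,0,0,0,0,0,0.025],[0,0,0,0,0,0,0.025]]' 60; python3 -c "
from h import *
go((.534,-.203,.3),110)"
```

```text
clock: 5.32
position: [0.5324, -0.2032, 0.189]
tool_rot: [0.001, -0.18, 0.984, -0.001]
wrist_force: [0.9, -0.2, 6.4]
finger_gap: 0.0289
finger_force: 61.6
t 5.32 pos [ 0.5324 -0.2032  0.189 ] yaw_y 110.74 tilt [ 0.0023 -0.0008] q [-0.36  0.55 -0.12  0.89  0.   -0.73] F [ 0.9 -0.2  6.4] gap 0.0289
shift [-0.0017 -0.0006 -0.111 ] turn z 0.74
```

```bash
python3 -m inch '[[0,0,-0.008,0,0,0,0.025],[0,0,-0.016,0,0,0,0.025],[0,0,-0.02,0,0,3.5,0.025],[0,0,-0.02,0,0,3.5,0.025],[0,0,-0.02,0,0,3.5,0.025],[0,0,-0.016,0,0,3.5,0.025],[0,0,0,0,0,3.5,0.025],[0,0,0,0,0,3.2,0.025]]'
python3 -m inch '[[0.007,0.016,0,0,0,0,0.025],[0.0154,0.0342,0,0,0,0,0.025],[0.0154,0.0342,0,0,0,0,0.025],[0.0154,0.0342,0,0,0,0,0.025],[0.0154,0.0342,0,0,0,0,0.025],[0.0154,0.0342,0,0,0,0,0.025],[0.0154,0.0342,0,0,0,0,0.025],[0.0154,0.0342,0,0,0,0,0.025],[0.0154,0.0342,0,0,0,0,0.025],[0.0154,0.0342,0,0,0,0,0.025],[0.0154,0.0342,0,0,0,0,0.025],[0.0154,0.0342,0,0,0,0,0.025],[0.0084,0.0178,0,0,0,0,0.025],[0,0,0,0,0,0,0.025],[0,0,0,0,0,0,0.025],[0,0,0,0,0,0,0.025]]'
python3 - <<'E'
from h import *
go((.347,.207,.289),90)
for n in('wrist','top','side'):
  p=cam(n);W=cloud(p); save(n+'2.png',p)
  hsv=cv2.cvtColor(p['frame'],cv2.COLOR_RGB2HSV)
  for d in masks_of('board',p)[:2]:
    Q=W[d['pixels']];Q=Q[np.isfinite(Q[:,2])&(abs(Q[:,1]-.21)<.08)&(Q[:,2]>.06)]
    if len(Q)>50:
      g=Q[(Q[:,2]<np.percentile(Q[:,2],40)+.006)]; print(n,d['confidence'],len(Q),rect(Q),rect(g))
      A=np.c_[g[:,:2]-g[:,:2].mean(0),np.ones(len(g))]; print('  plane',np.linalg.lstsq(A,g[:,2],rcond=None)[0].round(4),g.mean(0).round(4))
  reg=(W[...,0]>.4)&(W[...,0]<.75)&(W[...,1]>.12)&(W[...,1]<.29)
  rail=reg&(hsv[...,1]<70)&(hsv[...,2]>140)&(W[...,2]<.04)&(W[...,2]>.016);Q=W[rail];
  blue=reg&(hsv[...,0]>95)&(hsv[...,0]<130)&(hsv[...,1]>120)
  B=W[blue&(W[...,2]>.008)&(W[...,2]<.022)]
  if len(B)>50: print(n,'base',len(B),rect(B))
  for a,b in((.2,.26),(.15,.2)):
    q=Q[(Q[:,1]>a)&(Q[:,1]<b)&(Q[:,0]>.5)&(Q[:,0]<.60)]
    if len(q)>5: print('  rail',np.polyfit(q[:,0]-.55,q[:,1],1).round(4),len(q),np.percentile(q[:,1],[2,50,98]).round(4))
E
```

```text
clock: 5.98
position: [0.532, -0.203, 0.2891]
tool_rot: [0.001, 0.001, 1.0, -0.0]
wrist_force: [-0.3, -0.3, -2.1]
finger_gap: 0.029
finger_force: 60.7
clock: 7.32
position: [0.3466, 0.2066, 0.2876]
tool_rot: [-0.0, -0.0, 1.0, -0.0]
wrist_force: [-0.5, -0.7, -2.3]
finger_gap: 0.029
finger_force: 60.6
t 7.32 pos [0.3466 0.2066 0.2876] yaw_y 90.06 tilt [-0.0006 -0.0009] q [ 0.54  0.15 -0.44  0.99 -0.    0.54] F [-0.5 -0.7 -2.3] gap 0.029
shift [-0.0004  0.0004 -0.0014] turn z 0.06
wrist 0.69 16747 (array([361.6, 206.9]), 90.7, 70.4, 0.0) (array([361.6, 206.9]), 90.7, 70.4, 0.0)
  plane [ 0.0286 -0.0003  0.1064] [0.3458 0.2067 0.1064]
top 0.57 1075 (array([392.3, 204.8]), 69.4, 148.9, 89.7) (array([392.3, 204.8]), 69.4, 148.9, 89.7)
  plane [-0.0029  0.0031  0.1081] [0.4121 0.1981 0.1081]
top base 1699 (array([576.8, 208.4]), 102.0, 224.9, 89.9)
  rail [0.003 0.249] 115 [0.2459 0.2488 0.2523]
  rail [0.0006 0.1669] 129 [0.1627 0.167  0.1708]
side 0.89 1382 (array([392.1, 195.1]), 80.9, 150.5, 89.7) (array([392.1, 200.6]), 69.9, 150.5, 89.7)
  plane [0.0017 0.0537 0.1077] [0.3863 0.1896 0.1077]
side base 1513 (array([572.5, 200.7]), 93.7, 224.0, 89.9)
  rail [-0.0038  0.2469] 94 [0.2438 0.2468 0.2506]
  rail [0.0014 0.1646] 122 [0.1611 0.1643 0.1743]
```

View pics/wrist2.png

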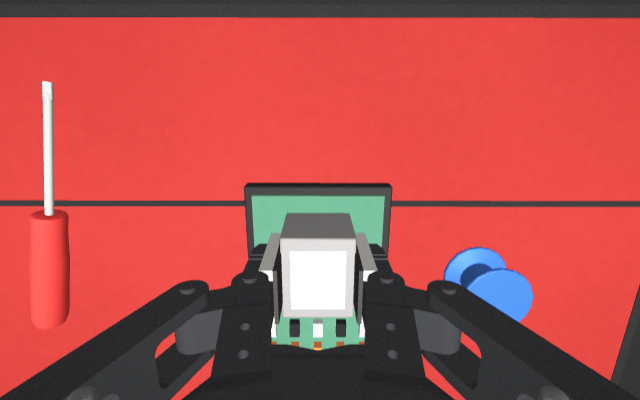

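The wrist view shows the board gripped square on the transformer, which is at (318,280), with the reel on the right at (490,290), well clear. I'll lower the board in front of the mouth and compare it with the rails in the same picture.

```bash
python3 -m inch '[[0.003,0,0.01,0,0,0,0.025],[0,0,0.02,0,0,0,0.025],[0,0,0.02,0,0,0,0.025],[0,0,0.015,0,0,0,0.025],[0,0,0.01,0,0,0,0.025],[0,0,0,0,0,0,0.025],[0,0,0,0,0,0,0.025]]'
python3 - <<'E'
from h import *
go((.347,.207,.207),90)
for n in('top','side'):
  p=cam(n);W=cloud(p); save(n+'3.png',p); hsv=cv2.cvtColor(p['frame'],cv2.COLOR_RGB2HSV)
  for d in masks_of('board',p)[:2]:
    Q=W[d['pixels']];Q=Q[np.isfinite(Q[:,2])&(abs(Q[:,1]-.21)<.08)&(Q[:,2]>.02)&(Q[:,2]<.046)]
    if len(Q)>50: print(n,d['confidence'],len(Q),rect(Q))
  reg=(W[...,0]>.46)&(W[...,0]<.75)&(W[...,1]>.12)&(W[...,1]<.29)
  rail=reg&(hsv[...,1]<70)&(hsv[...,2]>140)&(W[...,2]<.04);Q=W[rail]
  for x in np.arange(.47,.64,.02):
    q=Q[abs(Q[:,0]-x)<.01]; l=q[q[:,1]>.207][:,1]; r=q[q[:,1]<.207][:,1]
    if len(l)>3 and len(r)>3: print(x.round(2),l.min().round(4),l.max().round(4),r.min().round(4),r.max().round(4),'mid',((np.median(l)+np.median(r))/2).round(4))
a=cv2.imread('pics/top3.png');b=cv2.imread('pics/side3.png')
cv2.imwrite('pics/c3.png',np.hstack([cv2.resize(a[130:290,180:300],None,fx=3.3,fy=3.3,interpolation=2)[:520],cv2.resize(b[110:270,170:290],None,fx=3.3,fy=3.3,interpolation=2)[:520]]))
E
```

```text
clock: 8.2
position: [0.3438, 0.2065, 0.2124]
tool_rot: [-0.001, 0.0, 1.0, -0.0]
wrist_force: [0.0, 0.1, -2.5]
finger_gap: 0.0288
finger_force: 60.6
t 8.2 pos [0.3438 0.2065 0.2124] yaw_y 89.99 tilt [-0.0013 -0.0008] q [ 0.54  0.25 -0.55  0.77  0.    0.54] F [ 0.   0.1 -2.5] gap 0.0288
shift [-0.0032  0.0005  0.0054] turn z -0.01
top 0.83 805 (array([390.2, 205.3]), 69.6, 142.3, 88.3)
0.47 0.251 0.2607 0.1597 0.1652 mid 0.2087
0.49 0.2467 0.2559 0.1625 0.1701 mid 0.2082
0.51 0.2462 0.2542 0.1629 0.1708 mid 0.207
0.53 0.2462 0.2518 0.1629 0.1709 mid 0.2077
0.55 0.2464 0.2521 0.1627 0.171 mid 0.2075
0.57 0.2464 0.2524 0.1627 0.1709 mid 0.2073
0.59 0.2453 0.2525 0.163 0.1711 mid 0.2078
0.61 0.2496 0.2534 0.1626 0.1706 mid 0.2089
side 0.8 1030 (array([390.3, 204.7]), 73.8, 150.9, 89.7)
0.47 0.2497 0.2726 0.1574 0.1674 mid 0.2072
0.49 0.2444 0.2786 0.1603 0.1733 mid 0.2065
0.51 0.2432 0.2738 0.1612 0.1748 mid 0.2058
0.53 0.2426 0.2744 0.1601 0.1763 mid 0.2059
0.55 0.2433 0.2744 0.1612 0.1765 mid 0.2057
0.57 0.2442 0.2753 0.1613 0.174 mid 0.2054
0.59 0.2424 0.2731 0.1609 0.1746 mid 0.2056
0.61 0.2429 0.2733 0.1609 0.1767 mid 0.2054
0.63 0.2076 0.2717 0.1614 0.2062 mid 0.2029
```

View pics/c3.png

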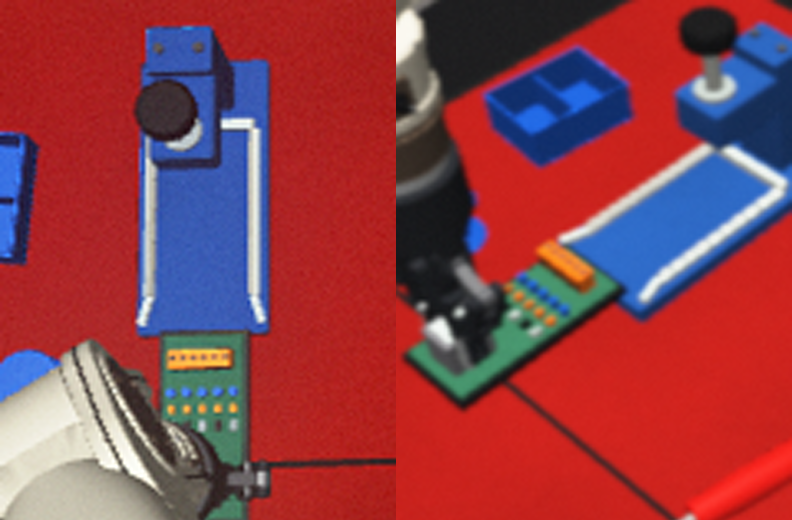

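The crops show the board in front of the mouth: board mid at about x=204 against rail mid at about 201 in the left crop. That means roughly 1.5 mm towards +y is needed. I'll lower it and slide in most of the way.

```bash
python3 -m inch '[[0,0.0015,0.003,0,0,0,0.025],[0,0,0.002,0,0,0,0.025],[-0.006,0,0,0,0,0,0.025],[-0.01,0,0,0,0,0,0.025],[-0.01,0,0,0,0,0,0.025],[-0.01,0,0,0,0,0,0.025],[-0.01,0,0,0,0,0,0.025],[-0.008,0,0,0,0,0,0.025],[0,0,0,0,0,0,0.025]]'
python3 -c "
from h import *
go((.507,.208,.207),90)"
```

```text
clock: 9.15
position: [0.4001, 0.2087, 0.2079]
tool_rot: [0.001, 0.0, 1.0, 0.0]
wrist_force: [0.5, 0.5, -2.3]
finger_gap: 0.0288
finger_force: 60.6
t 9.15 pos [0.4001 0.2087 0.2079] yaw_y 89.96 tilt [0.0023 0.0009] q [ 0.48  0.34 -0.43  0.8  -0.    0.48] F [ 0.5  0.5 -2.3] gap 0.0288
shift [-0.1069 -0.0006  0.0012] turn z -0.04
```

```bash
python3 -m inch '[[-0.008,0,0,0,0,0,0.025],[-0.012,0,0,0,0,0,0.025],[-0.012,0,0,0,0,0,0.025],[-0.012,0,0,0,0,0,0.025],[-0.012,0,0,0,0,0,0.025],[-0.012,0,0,0,0,0,0.025],[-0.012,0,0,0,0,0,0.025],[-0.01,0,0,0,0,0,0.025],[-0.005,0,0,0,0,0,0.025],[0,0,0,0,0,0,0.025],[0,0,0,0,0,0,0.025]]'
python3 -m inch '[[-0.002,0,0,0,0,0,0.025],[-0.002,0,0,0,0,0,0.025],[-0.001,0,0,0,0,0,0.025],[0,0,0,0,0,0,0.025]]'
python3 -m inch '[[-0.0015,0,0,0,0,0,0.025],[-0.001,0,0,0,0,0,0.025],[0,0,0,0,0,0,0.025]]'
```

```text
clock: 10.07
position: [0.4925, 0.2084, 0.2074]
tool_rot: [-0.001, -0.0, 1.0, -0.0]
wrist_force: [-0.1, -0.7, -3.1]
finger_gap: 0.0292
finger_force: 60.6
clock: 10.4
position: [0.4978, 0.2086, 0.2078]
tool_rot: [0.0, -0.0, 1.0, 0.0]
wrist_force: [-0.6, 0.7, -1.9]
finger_gap: 0.029
finger_force: 60.6
clock: 10.65
position: [0.5005, 0.2086, 0.2078]
tool_rot: [0.0, -0.0, 1.0, 0.0]
wrist_force: [-0.4, 0.3, -2.1]
finger_gap: 0.0288
finger_force: 60.6
```

```bash
python3 -m inch '[[-0.002,0,0,0,0,0,0.025],[-0.0015,0,0,0,0,0,0.025],[0,0,0,0,0,0,0.025],[0,0,0,0,0,0,0.025]]'
python3 -m inch '[[-0.001,0,0,0,0,0,0.025],[-0.001,0,0,0,0,0,0.025],[0,0,0,0,0,0,0.025],[0,0,0,0,0,0,0.025]]'
python3 -m inch '[[-0.001,0,0,0,0,0,0.025],[-0.001,0,0,0,0,0,0.025],[0,0,0,0,0,0,0.025],[0,0,0,0,0,0,0.025]]'
```

```text
clock: 10.98
position: [0.5039, 0.2085, 0.2077]
tool_rot: [0.0, -0.0, 1.0, 0.0]
wrist_force: [-0.7, -0.1, -3.2]
finger_gap: 0.0292
finger_force: 60.6
clock: 11.32
position: [0.5058, 0.2085, 0.2077]
tool_rot: [-0.0, -0.0, 1.0, -0.0]
wrist_force: [-0.5, -0.5, -2.2]
finger_gap: 0.0293
finger_force: 60.6
clock: 11.65
position: [0.5077, 0.2085, 0.2076]
tool_rot: [-0.0, -0.0, 1.0, -0.0]
wrist_force: [-0.2, -0.6, -3.1]
finger_gap: 0.0289
finger_force: 60.7
```

```bash
python3 -m inch '[[-0.001,0,0,0,0,0,0.025],[0,0,0,0,0,0,0.025],[0,0,0,0,0,0,0.025]]'
python3 -m inch '[[-0.001,0,0,0,0,0,0.025],[0,0,0,0,0,0,0.025],[0,0,0,0,0,0,0.025]]'
python3 -m inch '[[-0.001,0,0,0,0,0,0.025],[0,0,0,0,0,0,0.025],[0,0,0,0,0,0,0.025]]'
```

```text
clock: 11.9
position: [0.5081, 0.2084, 0.2073]
tool_rot: [-0.001, -0.0, 1.0, -0.0]
wrist_force: [-3.9, -0.9, -1.2]
finger_gap: 0.0288
finger_force: 60.7
clock: 12.15
position: [0.5084, 0.2084, 0.2073]
tool_rot: [-0.002, -0.001, 1.0, -0.0]
wrist_force: [-5.8, 0.2, 1.7]
finger_gap: 0.029
finger_force: 61.0
clock: 12.4
position: [0.5087, 0.2084, 0.2072]
tool_rot: [-0.003, -0.001, 1.0, -0.0]
wrist_force: [-9.1, -0.5, 1.5]
finger_gap: 0.0288
finger_force: 61.2
```

End stop contact at TCP x≈0.508. I'll relieve that, lower until the floor carries the board, and release gently.

```bash
python3 -m inch '[[0.002,0,0.0005,0,0,0,0.025],[0,0,0.0005,0,0,0,0.025],[0,0,0,0,0,0,0.025],[0,0,0,0,0,0,0.025]]'
python3 -m inch '[[0,0,0.0008,0,0,0,0.025],[0,0,0,0,0,0,0.025],[0,0,0,0,0,0,0.025]]'
```

```text
clock: 12.73
position: [0.5081, 0.2084, 0.2064]
tool_rot: [-0.001, -0.0, 1.0, -0.0]
wrist_force: [-5.0, -1.2, 0.4]
finger_gap: 0.0289
finger_force: 60.8
clock: 12.98
position: [0.5081, 0.2084, 0.2056]
tool_rot: [-0.001, -0.001, 1.0, -0.0]
wrist_force: [-5.1, 0.3, 0.9]
finger_gap: 0.0286
finger_force: 60.8
```

```bash
python3 -m inch '[[0.0008,0,0.0005,0,0,0,0.025],[0,0,0,0,0,0,0.025],[0,0,0,0,0,0,0.025]]'
python3 -m inch '[[0,0,0.0005,0,0,0,0.025],[0,0,0,0,0,0,0.025],[0,0,0,0,0,0,0.025]]'
```

```text
clock: 13.23
position: [0.5078, 0.2085, 0.2053]
tool_rot: [-0.0, -0.0, 1.0, -0.0]
wrist_force: [-4.7, -0.3, -1.7]
finger_gap: 0.0287
finger_force: 60.8
clock: 13.48
position: [0.5077, 0.2085, 0.205]
tool_rot: [-0.0, -0.0, 1.0, -0.0]
wrist_force: [-5.9, -1.1, 1.2]
finger_gap: 0.0287
finger_force: 61.2
```

```bash
python3 -m inch '[[0,0,0,0,0,0,0.06],[0,0,0,0,0,0,0.06],[0,0,0,0,0,0,0.06],[0,0,0,0,0,0,0.06],[0,0,0,0,0,0,0.06]]'
python3 - <<'E'
from h import *
go((.508,.208,.35),90)
for n in('top','side'):
  p=cam(n);W=cloud(p); save(n+'4.png',p)
  for d in masks_of('board',p)[:2]:
    Q=W[d['pixels']];Q=Q[np.isfinite(Q[:,2])&(abs(Q[:,1]-.21)<.08)&(Q[:,2]>.018)&(Q[:,2]<.06)]
    if len(Q)>50: print(n,d['confidence'],len(Q),rect(Q),np.percentile(Q[:,2],[20,50]))
E
```

```text
clock: 13.9
position: [0.5086, 0.2087, 0.2053]
tool_rot: [0.001, -0.0, 1.0, 0.0]
wrist_force: [-0.2, 0.1, -0.1]
finger_gap: 0.0603
finger_force: 0.0
t 13.9 pos [0.5086 0.2087 0.2053] yaw_y 90.03 tilt [0.0018 0.0005] q [ 0.39  0.5  -0.17  0.9  -0.    0.39] F [-0.2  0.1 -0.1] gap 0.0603
shift [ 0.0003 -0.0006 -0.1447] turn z 0.03
top 0.9 323 (array([555.1, 195.7]), 142.2, 41.6, 0.2) [0.0241229  0.02624754]
side 0.84 859 (array([553.4, 203.6]), 83.9, 152.8, 89.0) [0.02424752 0.02661419]
```

```bash
python3 -m inch '[[0,0,-0.005,0,0,0,0.06],[0,0,-0.015,0,0,0,0.06],[0,0,-0.025,0,0,0,0.06],[0,0,-0.03,0,0,0,0.06],[0,0,-0.03,0,0,0,0.06],[0,0,-0.03,0,0,0,0.06],[0,0,-0.03,0,0,0,0],[0,0,-0.015,0,0,0,0],[-0.015,0,0,0,0,0,0],[-0.025,0,0,0,0,0,0],[-0.025,-0.0015,0,0,0,0,0],[-0.02,0,0,0,0,0,0],[-0.0095,0,0,0,0,0,0],[0,0,0,0,0,0,0],[0,0,0,0,0,0,0]]'
python3 - <<'E'
from h import *
go((.603,.207,.383),90)
p=cam('side');save('side5.png',p);W=cloud(p)
for d in masks_of('board',p)[:2]:
    Q=W[d['pixels']];Q=Q[np.isfinite(Q[:,2])&(abs(Q[:,1]-.21)<.08)&(Q[:,2]>.018)&(Q[:,2]<.04)]
    if len(Q)>50: print(d['confidence'],len(Q),rect(Q))
b=p['frame'][:,:,::-1];cv2.imwrite('pics/c5.png',cv2.resize(b[30:230,170:370],None,fx=3,fy=3,interpolation=2))
E
```

```text
clock: 15.35
position: [0.6025, 0.207, 0.3846]
tool_rot: [-0.0, -0.0, 1.0, -0.0]
wrist_force: [0.1, 1.2, -0.2]
finger_gap: -0.0001
finger_force: 0.0
t 15.35 pos [0.6025 0.207  0.3846] yaw_y 90.02 tilt [-0.001  -0.0002] q [0.33 0.53 0.38 1.42 0.   0.33] F [ 0.1  1.2 -0.2] gap -0.0001
shift [-0.0005  0.      0.0016] turn z 0.02
0.87 849 (array([552.4, 205.2]), 79.1, 150.1, 89.1)
```

View pics/c5.png

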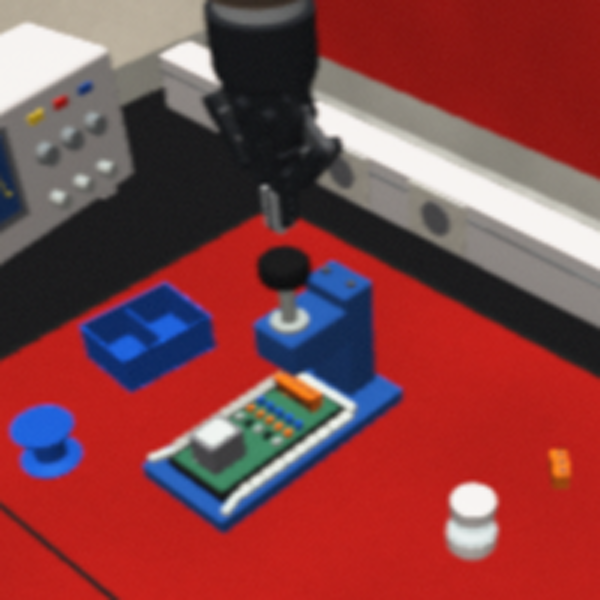

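The crop shows the board home between the rails at (260,430), terminal at (300,390), and the closed fingertips (280,215) above the knob (283,265). Now I'll feel for the knob.

```bash
python3 -m inch '[[0,0,0.01,0,0,0,0],[0,0,0.01,0,0,0,0],[0,0,0.003,0,0,0,0],[0,0,0.002,0,0,0,0],[0,0,0,0,0,0,0],[0,0,0,0,0,0,0]]'
python3 -m inch '[[0,0,0.0015,0,0,0,0],[0,0,0.0015,0,0,0,0],[0,0,0,0,0,0,0]]'
python3 -m inch '[[0,0,0.0015,0,0,0,0],[0,0,0.0015,0,0,0,0],[0,0,0,0,0,0,0]]'
python3 -m inch '[[0,0,0.0015,0,0,0,0],[0,0,0.0015,0,0,0,0],[0,0,0,0,0,0,0]]'
```

```text
clock: 15.95
position: [0.6024, 0.2071, 0.3598]
tool_rot: [-0.0, -0.0, 1.0, -0.0]
wrist_force: [-0.9, 0.2, 0.2]
finger_gap: 0.0001
finger_force: 0.0
clock: 16.2
position: [0.6025, 0.2071, 0.3568]
tool_rot: [0.0, -0.0, 1.0, 0.0]
wrist_force: [-0.4, -0.7, -0.5]
finger_gap: -0.0001
finger_force: 0.0
clock: 16.45
position: [0.6024, 0.2071, 0.3535]
tool_rot: [-0.0, -0.0, 1.0, -0.0]
wrist_force: [-0.2, -0.4, 0.2]
finger_gap: -0.0001
finger_force: 0.0
clock: 16.7
position: [0.6025, 0.2071, 0.3511]
tool_rot: [0.0, -0.0, 1.0, 0.0]
wrist_force: [-0.8, 0.2, 2.9]
finger_gap: 0.0003
finger_force: 1.3
```

```bash
python3 -m inch '[[0,0,0.0025,0,0,0,0],[0,0,0.0025,0,0,0,0],[0,0,0.0025,0,0,0,0],[0,0,0.0025,0,0,0,0],[0,0,0.0025,0,0,0,0],[0,0,0.0025,0,0,0,0],[0,0,0.002,0,0,0,0],[0,0,0,0,0,0,0]]'
python3 -m inch '[[0,0,0.0015,0,0,0,0],[0,0,0.0015,0,0,0,0],[0,0,0.001,0,0,0,0],[0,0,0,0,0,0,0]]'
python3 -m inch '[[0,0,0.001,0,0,0,0],[0,0,0.001,0,0,0,0],[0,0,0,0,0,0,0]]'
```

```text
clock: 17.37
position: [0.6025, 0.2071, 0.334]
tool_rot: [0.0, -0.0, 1.0, 0.0]
wrist_force: [-1.3, -0.7, 6.5]
finger_gap: -0.0002
finger_force: 3.0
clock: 17.7
position: [0.6024, 0.2071, 0.3312]
tool_rot: [0.001, -0.0, 1.0, 0.0]
wrist_force: [-4.0, -1.7, 9.1]
finger_gap: -0.0001
finger_force: 4.5
clock: 17.95
position: [0.6024, 0.2071, 0.3295]
tool_rot: [0.001, -0.0, 1.0, 0.0]
wrist_force: [-2.2, -1.5, 9.6]
finger_gap: -0.0002
finger_force: 5.1
```

```bash
python3 -m inch '[[0,0,0.001,0,0,0,0],[0,0,0.001,0,0,0,0],[0,0,0,0,0,0,0]]'
python3 -m inch '[[0,0,0.001,0,0,0,0],[0,0,0.001,0,0,0,0],[0,0,0,0,0,0,0]]'
python3 -m inch '[[0,0,0.001,0,0,0,0],[0,0,0,0,0,0,0],[0,0,0,0,0,0,0]]'
```

```text
clock: 18.2
position: [0.6024, 0.207, 0.3276]
tool_rot: [0.001, -0.0, 1.0, 0.0]
wrist_force: [-3.1, -1.5, 10.9]
finger_gap: -0.0002
finger_force: 5.3
clock: 18.45
position: [0.6023, 0.207, 0.3269]
tool_rot: [0.001, -0.0, 1.0, 0.0]
wrist_force: [-5.4, -1.1, 14.7]
finger_gap: -0.0003
finger_force: 7.8
clock: 18.7
position: [0.6022, 0.207, 0.3269]
tool_rot: [0.002, -0.0, 1.0, 0.001]
wrist_force: [-6.5, -1.5, 19.3]
finger_gap: -0.0001
finger_force: 9.6
```

```bash
python3 -m inch '[[0,0,0.0003,0,0,0,0],[0,0,0,0,0,0,0],[0,0,0,0,0,0,0],[0,0,0,0,0,0,0],[0,0,0,0,0,0,0],[0,0,0,0,0,0,0],[0,0,0,0,0,0,0],[0,0,0,0,0,0,0],[0,0,0,0,0,0,0],[0,0,0,0,0,0,0],[0,0,0,0,0,0,0],[0,0,0,0,0,0,0],[0,0,0,0,0,0,0],[0,0,0,0,0,0,0]]'
python3 -m inch '[[0,0,-0.003,0,0,0,0],[0,0,-0.004,0,0,0,0],[0,0,-0.004,0,0,0,0],[0,0,-0.004,0,0,0,0],[0,0,-0.004,0,0,0,0],[0,0,-0.004,0,0,0,0],[0,0,-0.006,0,0,0,0],[0,0,-0.01,0,0,0,0],[0,0,-0.015,0,0,0,0],[0,0,-0.015,0,0,0,0],[0.02,0,-0.01,0,0,0,0],[0.03,0,0,0,0,0,0],[0.03,0,0,0,0,0,0],[0.03,0,0,0,0,0,0],[0,0,0,0,0,0,0],[0,0,0,0,0,0,0]]'
python3 - <<'E'
from h import *
go(None)
for n in('side','top'):
  p=cam(n);W=cloud(p); save(n+'6.png',p)
  Q=W[(abs(W[...,0]-.603)<.03)&(abs(W[...,1]-.207)<.03)&(W[...,2]>.14)&(W[...,2]<.2)];print('knob',len(Q),np.percentile(Q[:,2],[50,80,95]))
  for l in('board','terminal'):
   for d in masks_of(l,p)[:3]:
    Q=W[d['pixels']];Q=Q[np.isfinite(Q[:,2])&(abs(Q[:,1]-.21)<.08)&(Q[:,2]<.065)]
    if len(Q)>10: print(n,l,round(d['confidence'],2),len(Q),rect(Q),np.percentile(Q[:,2],[20,50,90,98]).round(4))
  if n=='side':
    b=p['frame'][:,:,::-1];cv2.imwrite('pics/c6.png',cv2.resize(b[90:210,190:310],None,fx=5,fy=5,interpolation=2))
E
```

```text
clock: 19.87
position: [0.6022, 0.207, 0.3269]
tool_rot: [0.002, -0.0, 1.0, 0.001]
wrist_force: [-6.4, -3.0, 20.4]
finger_gap: 0.0002
finger_force: 10.1
clock: 21.2
position: [0.4911, 0.2071, 0.4019]
tool_rot: [-0.0, -0.001, 1.0, -0.0]
wrist_force: [0.1, -0.7, 0.5]
finger_gap: 0.0001
finger_force: 0.0
t 21.2 pos [0.4911 0.2071 0.4019] yaw_y 90.11 tilt [-0.0007 -0.0004] q [ 0.4   0.31  0.09  1.35 -0.    0.4 ] F [ 0.1 -0.7  0.5] gap 0.0001
knob 248 [0.177539   0.17921821 0.18049195]
side board 0.72 1105 (array([552.8, 205. ]), 151.6, 70.9, 0.1) [0.0248 0.0269 0.0539 0.057 ]
knob 284 [0.17884289 0.18085863 0.18209054]
top board 0.7 882 (array([552.1, 204.6]), 150.4, 69.4, 2.3) [0.024  0.0271 0.0562 0.0593]
```

View pics/c6.png

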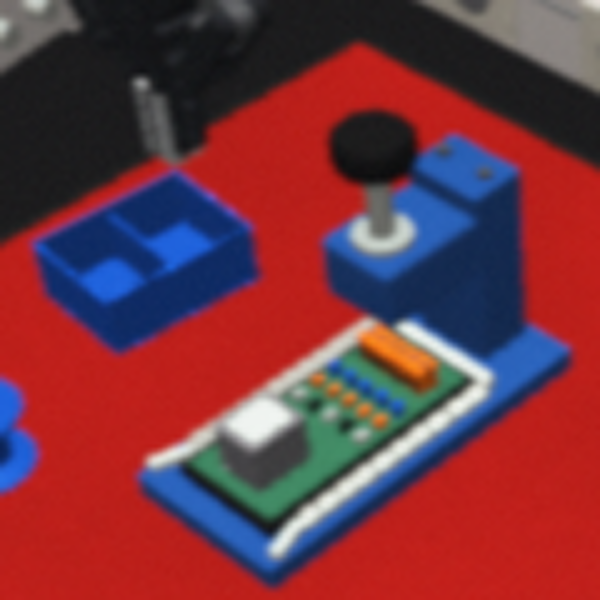

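The board is home, with the block at (400,355), and the knob is back up at (372,147). One numeric check on the block height before handing in.

```bash
python3 - <<'E'
from h import *
p=cam('side');W=cloud(p);hsv=cv2.cvtColor(p['frame'],cv2.COLOR_RGB2HSV)
m=(hsv[...,0]>5)&(hsv[...,0]<20)&(hsv[...,1]>170)&(abs(W[...,0]-.604)<.012)&(abs(W[...,1]-.207)<.03)
print(m.sum(),np.percentile(W[m][:,2],[5,50,80,95]).round(4),rect(W[m]))
E
```

```text
97 [0.0315 0.041  0.0423 0.0435] (array([601.4, 205. ]), 47.6, 14.7, 88.7)
```

The block's top is at about 42 mm, which is flush; proud would be 48 mm.

```bash
python3 -c "
from workcell import ctrl
print(ctrl.finish_job())"
```

```text
the job is handed in; nothing more can be done
None
```

I handed the job in: the board is home in the nest against the end stop, its terminal block measures flush after a one-second press at about 20 N, the plunger is back up, and the arm is clear; the hand-in returned no verdict.

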